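# Hang the S-hook in the yellow tag plate

### The arm

A 6-joint arm with a two-finger parallel gripper is mounted at the origin on a cart in front of the work surface, level with it; the furniture and walls round the work are solid. World frame = base frame: x ahead of the robot, y to its left, z up, the work surface at z = 0. Lengths are in mm, angles in rad, forces in N, time in s.
With the tool pointing down it reaches from about 300 to 775 mm from the base axis. Payload 14.6 kg.
Tool frame: the origin (TCP) lies midway between the tips of the shut fingers; the grasp point (between the pads) lies 19 mm behind it (manip.grip_point_offset is the distance from the TCP to the grasp point, in mm); x points along the fingers, z is the direction in which the jaws open and shut, and the axes are right-handed (so a half turn about x gives the same grasp; the last joint's range is limited). The gripper opens to 94 mm and grips with 3 to 60 N. Pads are 16 mm wide; open, the fingers measure 119 mm over their backs; the gripper's body (75 mm by 177 mm) begins 78 mm behind the grasp point.
Start: joints at [-1.384, 0.3, 1.521, -0, 1.321, -0.067], TCP at [138.09, -532.373, 205.446] pointing down, gripper open.
Joint ranges: [-3.03, 3.03], [-0.79, 2.21], [0.23, 2.52], [-1.04, 4.18], [0, 3.07], [-2.55, 2.55]. Speed limits (rad/s): [2.22, 2.22, 2.57, 3.14, 3.14, 3.14].

### API

Orientations are given as [roll, pitch, yaw] about the fixed x, y, z axes, in that order (R = Rz(yaw) Ry(pitch) Rx(roll)).
In Python, from cell import manip, camera, calibration, order gives the robot as it stands.
- The arm moves only by the tool jog_arm, never from a script. Its arguments are lists of equal length, an entry for each row: "turn": the turn, a rotation vector about the tool's x, y, z in degrees, a list of three; "dp": the shift along the tool's x, y, z in cm, a list of three; "gripper": the closure, from 0 (fully open) to 1 (shut). In form: {"turn": [[ax, ay, az], ...], "dp": [[tx, ty, tz], ...], "gripper": [gripper, ...]}. A call has 1 to 8 rows; each row shifts and turns the pose as measured when the row begins, along the tool's axes as they then stand; what a row does not reach is not made up. A row lasts 1/8 s, in which the tool goes at most 62.5 mm and 10.7 degrees, less where a joint would pass 70% of its speed; a pose out of reach is approached as far as the arm can. A call is refused whole if a number of a shift passes 6.25 or a number of a turn 10.7, either way. A call with a gripper value outside its range is refused whole. The fingers move at their own pace and stop on an object; "grip_force" is the grip in N (left out, the last holds). Time passes only in rows, so rows that do not move let the fingers close. It gives the time, the measured TCP pose, the force and the opening at its end, in the units of the state.
- manip.read_state(): the state, without advancing time (a new reading comes with each control period).
- camera(name): name is "side" or "top" or "wrist"; returns (picture, depth): 400x640x3 uint8, red, green, blue; 400x640 float32, mm along the optical axis (not along the pixel's ray), 0 where there is no reading.
- calibration(name): a dict with "K" (3x3 intrinsics, pixels), "world_from_camera" (4x4, takes a point from camera to world coordinates). Camera axes: x right, y down, z forward; pixel columns grow to the right and rows downward; lengths in mm; the calibration is good to about 2 mm. A picture is of the moment at which its call begins: read the wrist's pose just before it. calibration takes no time and is no camera call; for the wrist camera it gives the pose at the moment of the call.
- order.sign_off(): hands the job in, once; it reports no verdict.
The state is a dict: "clock": time; "joints": joint angles; "qd": joint speeds; "effort": joint torques, N m; "eef_pos": TCP position; "eef_rot": TCP orientation; "wrist_force": force on the tool from outside, world axes, zero at the start; "moment": the same for the moment, N m; "finger_gap": finger opening in mm.
Only numpy, scipy, OpenCV 4.12 (cv2) and the standard library are available. Lean on these libraries where they do the work, as an engineer would, in place of code of your own. Each camera call takes 0.05 s, during which the arm holds its last target.

### The job

Get the stall's display ready for hanging stock: take the steel S-hook by its orange grip out of its wooden holder and hang it in the hole of the yellow tag plate, with its short upper end down through the hole and its long shank hanging outside the plate's front edge. Let go so that the hook hangs there by itself, swinging no more than a little; the blue plate stays empty.

Things in the scene. Friction and masses are not known exactly. Their poses are not given: they have to be found in the camera images.
- s_hook: Steel S-hook, 6 mm bar in its x-z plane, 180 mm tall, 120 g. Origin: level of its lowest point, under the middle of the upper bend. Orange grip over the origin, 24 (x) x 12 (y) mm, z 132-180: pinch across y at z 160. Upper bend: half circle, centre z 110, inside radius 19, inside top z 129. Shank straight down at x -22, ends in a small upturned bend (x -19 to -53). Hung, it may lean 25 degrees.
- hook_tip (a point): End of the hook's short upper leg, pointing down, at x 22, y 0, z 89 mm of the hook's frame. At the start the hook stands upright, 6 mm over the table, in the slot of a fixed wooden holder (base 90 x 70 mm, 60 tall, centred at x -36 mm of the hook's frame; 2 mm play round the hook): lift it 60 mm straight up to clear. It can be lowered straight down over a plate's front strip.
- yellow_hole (a point): Centre of the hole in the yellow plate, at its top face, 150 mm over the table. Level plate, 5 mm thick, 110 x 80 mm, fixed. z up, x from the free front edge to the post, y across. Hole 35 (x) x 41 (y) mm, right through. Front strip 14 mm wide: from x -17 to the free edge at x -31, middle x -24. Post (18 mm thick) and foot (90 x 90 x 12 mm) below, centred at x +55.
- blue_hole (a point): Centre of the hole in the blue plate, on a stand of the same shape, size and axes as the yellow one. It stays empty. When the hook hangs in a plate with its upper bend resting on the front strip, its lowest point is about 22 mm over the table.

How it is judged:
By the outcome, as a careful person would: the job done as asked, in the order asked, and still so for the second after the job is handed in, with the robot touching nothing.
It also fails if it takes over 35 s, if anything falls off the work surface, if the arm or the gripper's body presses on something with over 40 N, if the wrist force passes 120 N, or if a joint passes its speed limit or range.

## Working session

There is one attempt and no reset: what is moved stays moved. The work goes in short steps, Python scripts to look and compute and a tool call to move; the robot and the scene stay as the last step left them, time stands still between calls to the robot, and variables do not carry over. Pictures are saved under pics/ and viewed, and the job is handed in when it is done.

Besides the shell and the picture viewer there is one more tool, called after ">>>" as name(argument=value, ...) on one line, values as JSON. jog_arm: Moves the arm, as the interface text tells. Its arguments: {"type":"object","properties":{"turn":{"type":"array","items":{"type":"array","items":{"type":"number"}}},"dp":{"type":"array","items":{"type":"array","items":{"type":"number"}}},"gripper":{"type":"array","items":{"type":"number"}},"grip_force":{"type":"number"}},"required":["turn","dp","gripper"]}

```bash
mkdir -p pics; ls; python3 - <<'E'
from cell import manip,camera,calibration
import cv2,numpy as np
s=manip.read_state();print(s)
for n in("side","top","wrist"):
    c=calibration(n);print(n,np.round(c["K"],1).tolist(),np.round(c["world_from_camera"],3).tolist())
    p,d=camera(n);cv2.imwrite(f"pics/{n}0.png",p[:,:,::-1]);np.savez(f"pics/{n}0.npz",p=p,d=d,K=c["K"],T=c["world_from_camera"])
E
```

```text
pics
{'clock': 0.0, 'joints': array([-1.38360471e+00,  3.00473616e-01,  1.52156382e+00,  1.14896285e-05,
        1.32066558e+00, -6.66224684e-02]), 'qd': array([-0.00049824, -0.00011112,  0.00088114,  0.00064441,  0.00055702,
        0.00023565]), 'effort': array([-3.38889868e-04, -5.31804729e+01, -3.52741456e+01,  7.06728618e-02,
        2.43513932e-02, -9.86362625e-05]), 'eef_pos': array([ 138.04587247, -532.13935741,  204.89224373]), 'eef_rot': array([3.06494769, 1.56968591, 1.74796261]), 'wrist_force': array([-0.7543783 , -0.52147796,  0.06021006]), 'moment': array([-0.03616329,  0.02117086,  0.06340264]), 'finger_gap': 93.58597488107142}
side [[369.3, 0.0, 320.3], [0.0, 369.3, 202.1], [0.0, 0.0, 1.0]] [[-1.0, 0.01, -0.001, 535.746], [0.007, 0.642, -0.767, 644.422], [-0.007, -0.767, -0.642, 686.487], [0.0, 0.0, 0.0, 1.0]]
top [[426.4, 0.0, 324.8], [0.0, 426.4, 197.8], [0.0, 0.0, 1.0]] [[-0.027, -0.996, 0.09, 437.354], [-1.0, 0.026, -0.011, -17.653], [0.008, -0.09, -0.996, 1084.383], [0.0, 0.0, 0.0, 1.0]]
wrist [[283.5, 0.0, 316.9], [0.0, 283.5, 197.0], [0.0, 0.0, 1.0]] [[0.252, -0.933, -0.259, 213.227], [-0.968, -0.243, -0.066, -513.613], [-0.001, 0.267, -0.964, 383.886], [0.0, 0.0, 0.0, 1.0]]
```

View pics/side0.png

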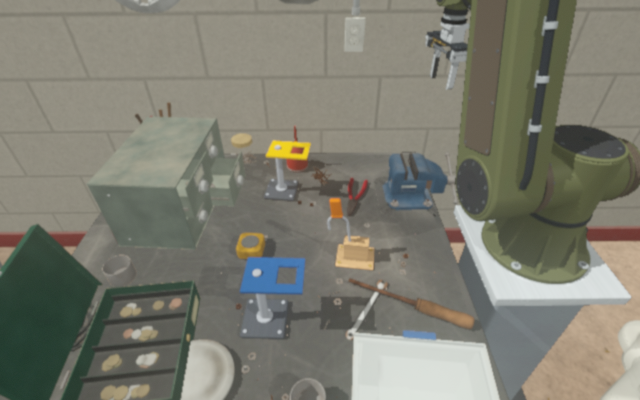

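View pics/top0.png

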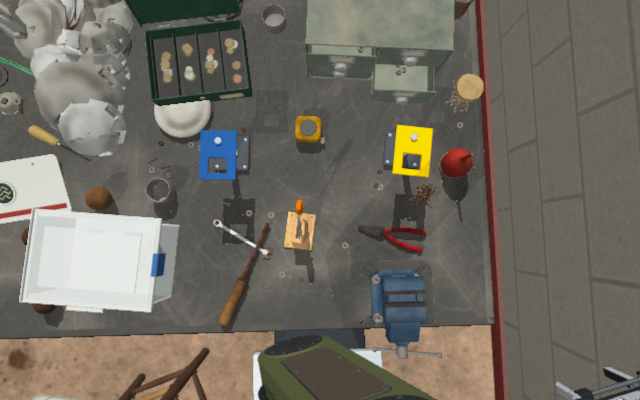

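View pics/wrist0.png

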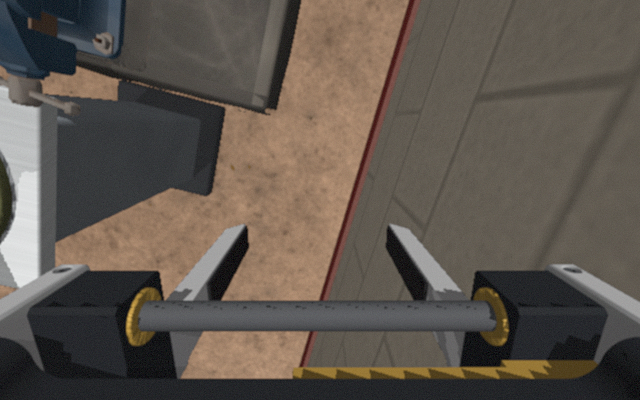

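```bash
cat > h.py <<'E'
import numpy as np,cv2
def load(n):
    z=np.load(f"pics/{n}.npz");return z["p"],z["d"],z["K"],z["T"]
def pts(d,K,T,m):
    v,u=np.nonzero(m&(d>0));z=d[v,u]
    c=np.stack([(u-K[0,2])/K[0,0]*z,(v-K[1,2])/K[1,1]*z,z],1)
    return c@T[:3,:3].T+T[:3,3],u,v
def ray(uv,K,T,h):
    uv=np.atleast_2d(uv).astype(float)
    r=np.c_[(uv[:,0]-K[0,2])/K[0,0],(uv[:,1]-K[1,2])/K[1,1],np.ones(len(uv))]@T[:3,:3].T
    o=T[:3,3];return o+r*((h-o[2])/r[:,2])[:,None]
def mask(p,name):
    hsv=cv2.cvtColor(p,cv2.COLOR_RGB2HSV);lo,hi={"yellow":((25,170,120),(34,255,255)),"orange":((8,200,150),(17,255,255)),"blue":((100,150,80),(115,255,255))}[name]
    m=cv2.inRange(hsv,lo,hi);return m
def big(m):
    n,l,s,c=cv2.connectedComponentsWithStats(m)
    i=1+np.argmax(s[1:,4]);return l==i,s[i],c[i]
E
python3 - <<'E'
from h import *
for n in("top0","side0"):
    p,d,K,T=load(n)
    for col,h in(("yellow",150),("blue",150),("orange",186)):
        m=mask(p,col)
        if col=="blue" :
            P=np.zeros_like(m)
            if n=="top0":P[120:190,190:245]=1
            else:P[250:300,230:310]=1
            m=m*P
        m,s,c=big(m)
        w,u,v=pts(d,K,T,m)
        print(n,col,s,c.round(1),"pts med",np.median(w,0).round(1),"z pct",np.percentile(w[:,2],[5,50,95]).round(1))
        if col!="orange":
            M=m.astype(np.uint8)
            cs,hi=cv2.findContours(M,cv2.RETR_CCOMP,cv2.CHAIN_APPROX_NONE)
            for k,cc in enumerate(cs):
                if len(cc)<12:continue
                W=ray(cc[:,0,:],K,T,150)
                r=cv2.minAreaRect(W[:,:2].astype(np.float32))
                print("  inner" if hi[0][k][3]>=0 else "  outer",len(cc),[np.round(x,1) for x in r])
        else:
            print("  ray at 186",ray(c,K,T,186).round(1), "156+6",ray(c,K,T,162).round(1))
            r=cv2.minAreaRect(np.stack([u,v],1).astype(np.float32));print(r)
for n,b in(("top0",(180,110,480,270)),("side0",(230,130,400,350))):
    p,d,K,T=load(n);x0,y0,x1,y1=b
    q=p[y0:y1,x0:x1,::-1];f=min(800/q.shape[1],600/q.shape[0]);cv2.imwrite(f"pics/{n}c.png",cv2.resize(q,None,fx=f,fy=f))
E
```

```text
top0 yellow [ 393  125   39   51 1310] [412.2 148.4] pts med [ 630.6 -224.6  150.1] z pct [147.5 150.1 152.8]
  outer 160 [array([ 622.6, -225. ]), array([ 78.5, 109. ]), np.float64(82.1)]
  inner 71 [array([ 598.7, -222. ]), array([47.5, 42. ]), np.float64(82.4)]
  inner 30 [array([ 652.5, -230.5]), array([22.5, 22.7]), np.float64(88.6)]
top0 blue [ 199  130   38   50 1433] [217.6 152.7] pts med [631.5 206.6 150. ] z pct [147.  150.  152.8]
  outer 165 [array([624.2, 207.2]), array([ 80.5, 110. ]), np.float64(88.4)]
  inner 68 [array([599.9, 208.2]), array([45.6, 39.1]), np.float64(85.1)]
  inner 26 [array([655.4, 207.3]), array([20.1, 20.3]), np.float64(88.6)]
top0 orange [296 200   7  14  57] [298.4 205.5] pts med [504.6  29.9 178.8] z pct [147.3 178.8 182.2]
  ray at 186 [[503.3  28.8 186. ]] 156+6 [[505.1  30.  162. ]]
((298.4706115722656, 206.61767578125), (5.5783185958862305, 13.581995010375977), 14.03624439239502)
side0 yellow [267 141  43  18 451] [287.2 149.8] pts med [ 627.4 -219.7  149.3] z pct [147.6 149.3 150.8]
  outer 102 [array([ 620.2, -222.6]), array([ 79.4, 107.5]), np.float64(81.6)]
  inner 41 [array([ 597.3, -219.3]), array([51.1, 43.4]), np.float64(88.9)]
  inner 22 [array([ 652.1, -236.3]), array([25.9, 37.5]), np.float64(31.6)]
side0 blue [ 241  258   62   35 1356] [270. 276.] pts med [632.2 215.2 149.1] z pct [147.6 149.1 150.6]
  outer 173 [array([623.1, 208.7]), array([ 77.7, 105.1]), np.float64(87.3)]
  inner 35 [array([655.1, 203.3]), array([26.6, 26.5]), np.float64(55.6)]
  inner 80 [array([598.5, 209.8]), array([50.9, 43.9]), np.float64(89.3)]
side0 orange [331 199   8   6  32] [334.1 200.9] pts med [505.8  32.7 178. ] z pct [171.2 178.  180.4]
  ray at 186 [[506.   42.9 186. ]] 156+6 [[504.6  14.  162. ]]
((334.5, 201.5), (5.0, 7.0), 90.0)
```

View pics/top0c.png

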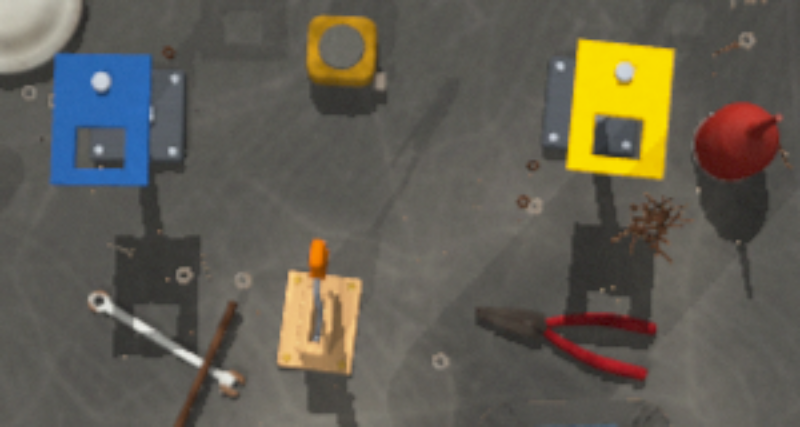

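View pics/side0c.png

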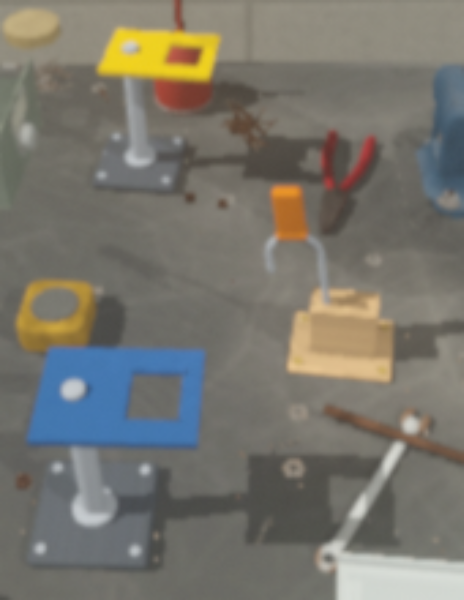

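```bash
python3 - <<'E'
from h import *
from scipy.spatial.transform import Rotation as Ro
s=[3.06494769, 1.56968591, 1.74796261]
print(Ro.from_euler('xyz',s).as_matrix().round(3))
p,d,K,T=load("top0")
# max height in the vise region
w,u,v=pts(d,K,T,np.ones(d.shape,bool));
for lo,hi in(((150,-450),(480,-120)),((480,-140),(800,0)),((420,-60),(600,100))):
    k=(w[:,0]>lo[0])&(w[:,0]<hi[0])&(w[:,1]>lo[1])&(w[:,1]<hi[1]);print(lo,hi,np.percentile(w[k,2],99.8))
hsv=cv2.cvtColor(p,cv2.COLOR_RGB2HSV)
m=np.zeros(d.shape,np.uint8);m[205:255,280:318]=cv2.inRange(hsv,(8,60,90),(28,190,255))[205:255,280:318]
b,s,c=big(m);w,u,v=pts(d,K,T,b);print(s,c)
lowm=w[:,2]<25
print(np.percentile(w[lowm,2],[5,50,95]))
h=np.median(w[lowm,2])
W=ray(np.c_[u,v][lowm],K,T,h)
print(cv2.minAreaRect(W[:,:2].astype(np.float32)))
hi=w[:,2]>45
if hi.sum()>4: print(hi.sum(),cv2.minAreaRect(ray(np.c_[u,v][hi],K,T,60)[:,:2].astype(np.float32)))
o=cv2.inRange(hsv,(5,150,100),(18,255,255));o,s,c=big(o);w,u,v=pts(d,K,T,o);print(s,c)
print(np.c_[u,v,w.round(0)][::3])
# steel bar / shank
E
```

```text
[[-0.     0.968  0.251]
 [ 0.001  0.251 -0.968]
 [-1.     0.    -0.001]]
(150, -450) (480, -120) 600.3645983103863
(480, -140) (800, 0) 35.40867886944167
(420, -60) (600, 100) 181.1864509845513
[ 284  205   32   46 1004] [299.48705179 230.64940239]
[-0.09343281  5.81061298  9.5730602 ]
((462.6445617675781, 35.58845138549805), (72.10652160644531, 111.12498474121094), 81.44896697998047)
250 ((466.3748779296875, 35.71725845336914), (30.3159122467041, 82.24750518798828), 81.56315612792969)
[296 200   7  15  90] [298.84444444 206.83333333]
[[297. 200. 516.  32. 177.]
 [300. 200. 515.  26. 180.]
 [299. 201. 514.  28. 177.]
 [296. 202. 511.  34. 178.]
 [299. 202. 511.  28. 180.]
 [296. 203. 509.  34. 180.]
 [299. 203. 509.  28. 180.]
 [302. 203. 512.  23. 134.]
 [298. 204. 507.  30. 179.]
 [301. 204. 507.  24. 179.]
 [297. 205. 505.  32. 182.]
 [300. 205. 505.  26. 181.]
 [296. 206. 503.  34. 183.]
 [300. 206. 503.  26. 178.]
 [296. 207. 501.  34. 182.]
 [299. 207. 500.  28. 181.]
 [302. 207. 503.  24. 135.]
 [298. 208. 498.  30. 181.]
 [301. 208. 500.  25. 156.]
 [297. 209. 496.  32. 179.]
 [300. 209. 496.  26. 177.]
 [296. 210. 495.  35. 169.]
 [299. 210. 494.  28. 176.]
 [296. 211. 494.  36. 156.]
 [299. 211. 493.  29. 166.]
 [296. 212. 492.  37. 140.]
 [299. 212. 491.  30. 152.]
 [296. 213. 490.  37. 139.]
 [299. 213. 490.  30. 140.]
 [300. 214. 488.  28. 136.]]
```

>>> jog_arm(turn=[[7.7,0,0],[7.7,0,0],[7.7,0,0],[0,0,0]], dp=[[-4,0,0],[-4,0,0],[-4,0,0],[0,0,0]], gripper=[0,0,0,0])

```text
clock: 0.65
eef_pos: [138.0, -531.8, 327.2]
eef_rot: [-2.784, 1.567, 1.766]
wrist_force: [0.0, 0.1, -0.3]
finger_gap: 93.5
```

```bash
cat > go.py <<'E'
import sys,numpy as np
from cell import manip
from scipy.spatial.transform import Rotation as Ro
def go(x,y,z,yaw=-8.5):
    # tool x down, tool z = -hook y
    s=manip.read_state();R=Ro.from_euler('xyz',s["eef_rot"])
    a=np.radians(yaw);zt=np.array([np.sin(a),-np.cos(a),0]);xt=np.array([0,0,-1.]);G=np.stack([xt,np.cross(zt,xt),zt],1)
    d=np.array([x,y,z])-s["eef_pos"]
    print("t",round(s["clock"],2),"pos",s["eef_pos"].round(1),"gap",round(s["finger_gap"],1),"F",s["wrist_force"].round(1),"j",s["joints"].round(2))
    print("tool dp cm",(R.inv().apply(d)/10).round(2),"turn deg",np.degrees((R.inv()*Ro.from_matrix(G)).as_rotvec()).round(1))
if __name__=="__main__":go(*map(float,sys.argv[1:]))
E
python3 go.py 503 30 330
```

```text
t 0.65 pos [ 138.  -531.8  327.2] gap 93.5 F [ 0.   0.1 -0.3] j [-1.38  0.24  1.32 -0.    1.59  0.35]
tool dp cm [ -0.08  26.96 -61.33] turn deg [-0.8 -0.2  0.1]
```

>>> jog_arm(turn=[[-0.8,0,0],[0,0,0],[0,0,0],[0,0,0],[0,0,0],[0,0,0],[0,0,0],[0,0,0]], dp=[[0,2.4,-5.5],[0,2.4,-5.5],[0,2.4,-5.5],[0,2.4,-5.5],[0,2.4,-5.5],[0,2.4,-5.5],[0,2.4,-5.5],[0,2.4,-5.5]], gripper=[0,0,0,0,0,0,0,0])

```text
clock: 1.65
eef_pos: [394.9, -112.3, 319.8]
eef_rot: [-2.509, 1.554, 2.062]
wrist_force: [0.4, -1.5, 0.7]
finger_gap: 94.0
```

```bash
python3 go.py 503 30 300
```

```text
t 1.65 pos [ 394.9 -112.3  319.8] gap 94.0 F [ 0.4 -1.5  0.7] j [-0.37 -0.08  1.68  0.01  1.56  1.34]
tool dp cm [  2.11   8.7  -15.58] turn deg [ 0.4 -0.8  0.6]
```

>>> jog_arm(turn=[[0.4,-0.8,0.6],[0,0,0],[0,0,0],[0,0,0]], dp=[[0.7,2.9,-5.2],[0.7,2.9,-5.2],[0.7,2.9,-5.2],[0,0,0]], gripper=[0.5,0.5,0.5,0.5])

```text
clock: 2.15
eef_pos: [505.7, 38.5, 293.1]
eef_rot: [-1.338, 1.565, -3.047]
wrist_force: [0.2, -0.5, -0.4]
finger_gap: 57.3
```

```bash
python3 go.py 503 30 250; python3 - <<'E'
from cell import manip,camera,calibration
import cv2,numpy as np
c=calibration("wrist");p,d=camera("wrist");cv2.imwrite("pics/wrist1.png",p[:,:,::-1]);np.savez("pics/wrist1.npz",p=p,d=d,K=c["K"],T=c["world_from_camera"])
print(c["world_from_camera"].round(3))
E
```

```text
t 2.15 pos [505.7  38.5 293.1] gap 57.3 F [ 0.2 -0.5 -0.4] j [ 0.    0.15  1.5  -0.    1.5   1.71]
tool dp cm [ 4.31 -0.12  0.87] turn deg [0.6 0.1 0.3]
[[-1.37000e-01 -9.53000e-01 -2.70000e-01  5.83660e+02]
 [-9.91000e-01  1.32000e-01  3.60000e-02  2.71370e+01]
 [ 2.00000e-03  2.73000e-01 -9.62000e-01  4.71547e+02]
 [ 0.00000e+00  0.00000e+00  0.00000e+00  1.00000e+00]]
```

View pics/wrist1.png

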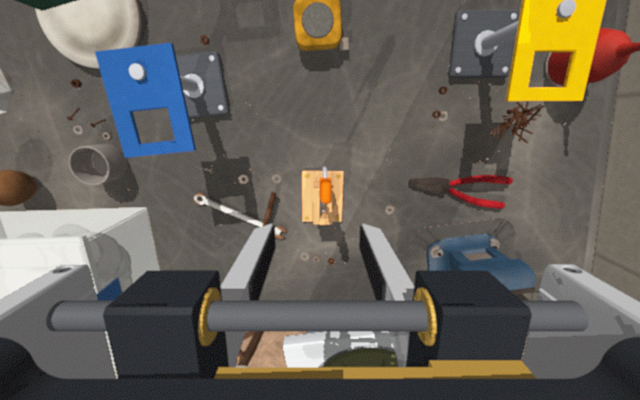

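```bash
python3 - <<'E'
from h import *
p,d,K,T=load("wrist1");hsv=cv2.cvtColor(p,cv2.COLOR_RGB2HSV)
m=np.zeros(d.shape,np.uint8);m[150:225,280:360]=cv2.inRange(hsv,(3,190,100),(17,255,255))[150:225,280:360]
b,s,c=big(m);w,u,v=pts(d,K,T,b);print(s,c)
t=w[:,2]>172
print(t.sum(),np.percentile(w[:,2],[5,50,95]))
W=ray(np.c_[u,v][t],K,T,186)
print("grip top",W.mean(0),cv2.minAreaRect(W[:,:2].astype(np.float32)))
m=np.zeros(d.shape,np.uint8);m[165:230,295:350]=cv2.inRange(hsv,(8,60,90),(28,189,255))[165:230,295:350]
b,s,c=big(m);w,u,v=pts(d,K,T,b);print("base",s,cv2.minAreaRect(ray(np.c_[u,v],K,T,10)[:,:2].astype(np.float32)),np.percentile(w[:,2],[5,20,50,95]))
m=mask(p,"yellow");m[:,:480]=0;b,s,c=big(m)
cs,hi=cv2.findContours(b.astype(np.uint8),cv2.RETR_CCOMP,cv2.CHAIN_APPROX_NONE)
for k,cc in enumerate(cs):
    if len(cc)>20:print(cv2.minAreaRect(ray(cc[:,0],K,T,150)[:,:2].astype(np.float32)),hi[0][k][3])
E
```

```text
[320 178  12  25 254] [325.03149606 189.99212598]
221 [149.58258388 178.56317397 180.67130904]
grip top [508.11788065  28.51000219 186.        ] ((508.0105285644531, 28.6763916015625), (10.468040466308594, 22.671966552734375), 82.84356689453125)
base [ 301  170   44   56 1989] ((450.7106628417969, 35.917381286621094), (71.48931884765625, 97.48030853271484), 81.24530792236328) [-0.50514935  4.65897934  5.94334217 60.45371342]
((613.8681640625, -224.3836669921875), (78.69390106201172, 92.41777801513672), 82.15373992919922) -1
((598.9197998046875, -223.2124786376953), (48.3267822265625, 42.28603744506836), 82.13052368164062) 0
```

>>> jog_arm(turn=[[0.6,0.1,0.3],[0,0,0],[0,0,0]], dp=[[2,0,0.9],[3,0,0],[0,0,0]], gripper=[0.5,0.5,0.5])

```text
clock: 2.58
eef_pos: [502.0, 25.3, 241.9]
eef_rot: [-1.06, 1.57, -2.781]
wrist_force: [0.3, -0.2, 0.2]
finger_gap: 47.0
```

```bash
python3 go.py 505 29 146 -8.2
```

```text
t 2.58 pos [502.   25.3 241.9] gap 47.0 F [ 0.3 -0.2  0.2] j [-0.02  0.17  1.6  -0.    1.38  1.7 ]
tool dp cm [ 9.59  0.25 -0.41] turn deg [-0.4  0.   0. ]
```

>>> jog_arm(turn=[[-0.4,0,0],[0,0,0],[0,0,0],[0,0,0],[0,0,0]], dp=[[1,0.3,-0.4],[2.5,0,0],[2.5,0,0],[0,0,0],[0,0,0]], gripper=[0.5,0.5,0.5,0.5,0.5])

```text
clock: 3.2
eef_pos: [507.5, 27.8, 184.7]
eef_rot: [1.625, 1.565, -0.088]
wrist_force: [-0.0, -1.1, -0.7]
finger_gap: 46.7
```

```bash
python3 go.py 505 29 146 -8.2;python3 - <<'E'
from cell import manip,camera,calibration
import cv2,numpy as np
c=calibration("wrist");p,d=camera("wrist");cv2.imwrite("pics/wrist2.png",p[:,:,::-1]);np.savez("pics/wrist2.npz",p=p,d=d,K=c["K"],T=c["world_from_camera"])
E
```

```text
t 3.2 pos [507.5  27.8 184.7] gap 46.7 F [-0.  -1.1 -0.7] j [-0.02  0.22  1.67 -0.    1.24  1.7 ]
tool dp cm [ 3.87 -0.28 -0.08] turn deg [ 0.  -0.  -0.4]
```

View pics/wrist2.png

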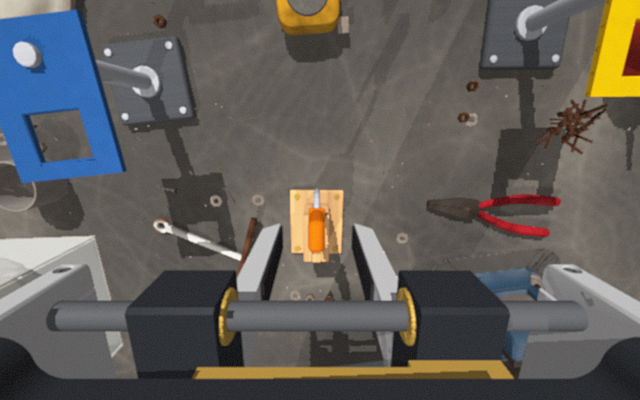

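```bash
python3 - <<'E'
from h import *
p,d,K,T=load("wrist2");hsv=cv2.cvtColor(p,cv2.COLOR_RGB2HSV)
m=np.zeros(d.shape,np.uint8);m[180:270,285:350]=cv2.inRange(hsv,(3,190,100),(17,255,255))[180:270,285:350]
b,s,c=big(m);w,u,v=pts(d,K,T,b);t=w[:,2]>172
for h in(180,186):
    W=ray(np.c_[u,v][t],K,T,h);print(W.mean(0),cv2.minAreaRect(W[:,:2].astype(np.float32)))
print(np.median(w[t],0),T.round(3).tolist())
E
```

```text
[506.89481145  27.74522351 180.        ] ((506.95623779296875, 27.71059226989746), (9.898173332214355, 24.73887825012207), 81.87799072265625)
[509.38160904  27.36689554 186.        ] ((509.4410705566406, 27.333459854125977), (9.575562477111816, 23.932594299316406), 81.87841033935547)
[506.44214478  27.82245775 178.88051101] [[-0.141, -0.956, -0.258, 583.194], [-0.99, 0.136, 0.037, 16.137], [-0.0, 0.261, -0.965, 364.09], [0.0, 0.0, 0.0, 1.0]]
```

>>> jog_arm(turn=[[0,0,0],[0,0,0],[0,0,0]], dp=[[2,-0.1,0],[2,0,0],[0,0,0]], gripper=[0.5,0.5,0.5])

```text
clock: 3.62
eef_pos: [508.2, 27.9, 147.2]
eef_rot: [1.658, 1.559, -0.056]
wrist_force: [-0.7, 0.2, 0.9]
finger_gap: 47.3
```

```bash
python3 go.py 506 28 145 -8.2
```

```text
t 3.62 pos [508.2  27.9 147.2] gap 47.3 F [-0.7  0.2  0.9] j [-0.02  0.26  1.71 -0.    1.16  1.7 ]
tool dp cm [ 0.21 -0.23  0.02] turn deg [ 0.  -0.1 -0.7]
```

Close on the grip.

>>> jog_arm(turn=[[0,0,-0.6],[0,0,0],[0,0,0],[0,0,0],[0,0,0],[0,0,0]], dp=[[0.1,-0.2,0],[0,0,0],[0,0,0],[0,0,0],[0,0,0],[0,0,0]], gripper=[0.5,0.8,1,1,1,1], grip_force=25)

```text
clock: 4.38
eef_pos: [507.5, 28.2, 149.4]
eef_rot: [1.916, 1.566, 0.203]
wrist_force: [-0.2, -0.3, 0.4]
finger_gap: 11.7
```

```bash
python3 go.py 506 28 225 -8.2
```

```text
t 4.38 pos [507.5  28.2 149.4] gap 11.7 F [-0.2 -0.3  0.4] j [-0.02  0.26  1.71  0.    1.17  1.7 ]
tool dp cm [-7.56 -0.11  0.03] turn deg [ 0.  -0.1 -0.3]
```

>>> jog_arm(turn=[[0,0,0],[0,0,0],[0,0,0],[0,0,0],[0,0,0],[0,0,0],[0,0,0]], dp=[[-1,0,0],[-1.5,0,0],[-1.5,0,0],[-1.5,0,0],[-1.5,0,0],[-1.5,0,0],[0,0,0]], gripper=[1,1,1,1,1,1,1])

```text
clock: 5.25
eef_pos: [507.3, 28.1, 241.9]
eef_rot: [1.83, 1.564, 0.117]
wrist_force: [0.3, 0.5, -1.4]
finger_gap: 11.8
```

```bash
python3 go.py 540 -150 240 -8;python3 - <<'E'
from cell import manip,camera,calibration
import cv2,numpy as np
n="side"
c=calibration(n);p,d=camera(n);q=p[100:300,240:400,::-1];cv2.imwrite("pics/side1.png",cv2.resize(q,None,fx=3,fy=3));np.savez("pics/side1.npz",p=p,d=d,K=c["K"],T=c["world_from_camera"])
E
```

```text
t 5.25 pos [507.3  28.1 241.9] gap 11.8 F [ 0.3  0.5 -1.4] j [-0.02  0.17  1.59  0.    1.37  1.7 ]
tool dp cm [ 0.2   5.76 17.17] turn deg [-0.2 -0.1 -0.4]
```

View pics/side1.png

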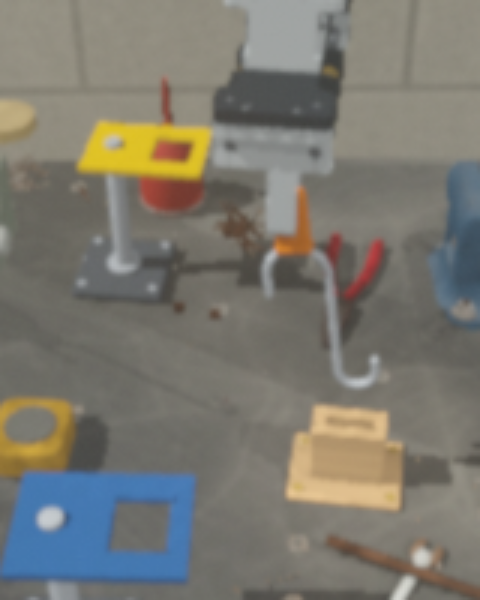

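```bash
python3 - <<'E'
from h import *
p,d,K,T=load("side1")
def yplane(uv,y):
    uv=np.atleast_2d(uv).astype(float)
    r=np.c_[(uv[:,0]-K[0,2])/K[0,0],(uv[:,1]-K[1,2])/K[1,1],np.ones(len(uv))]@T[:3,:3].T
    o=T[:3,3];return o+r*((y-o[1])/r[:,1])[:,None]
q=np.array([[268,297],[331,297],[296,250],[277,252],[314,252],[356,386],[375,357],[282,233],[268,233],[296,233]])/3+[240,100]
for a,b in zip(("tip","shank","bend top","gripL","gripR","lowest","upturn","finger tip","f l","f r"),yplane(q,28)):print(a,b.round(1))
E
```

```text
tip [515.7  28.  179.1]
shank [470.2  28.  178.5]
bend top [496.5  28.  221.2]
gripL [509.7  28.  219.6]
gripR [483.9  28.  219.3]
lowest [446.9  28.   89.2]
upturn [434.3  28.  119.4]
finger tip [506.5  28.  236. ]
f l [516.1  28.  236.1]
f r [496.9  28.  235.9]
```

```bash
python3 - <<'E'
from h import *
p,d,K,T=load("side0")
def yplane(uv,y):
    uv=np.atleast_2d(uv).astype(float)
    r=np.c_[(uv[:,0]-K[0,2])/K[0,0],(uv[:,1]-K[1,2])/K[1,1],np.ones(len(uv))]@T[:3,:3].T
    o=T[:3,3];return o+r*((y-o[1])/r[:,1])[:,None]
q=np.array([[270,270],[322,270],[272,187],[298,187],[277,238],[305,238]])/2.727+[230,130]
for a,b in zip(("tip","shank","gTL","gTR","gBL","gBR"),yplane(q,28)):print(a,b.round(1))
for n in("side0","side1"):
    p=load(n)[0];y0,y1=(195,235) if n=="side0" else (150,235)
    q=p[y0:y1,315:375,::-1];cv2.imwrite(f"pics/{n}z.png",cv2.resize(q,None,fx=7,fy=7,interpolation=cv2.INTER_NEAREST))
E
```

```text
tip [515.7  28.   89. ]
shank [471.4  28.   88.4]
gTL [514.8  28.  180.3]
gTR [494.2  28.  180. ]
gBL [510.2  28.  125.7]
gBR [487.   28.  125.4]
```

View pics/side0z.png

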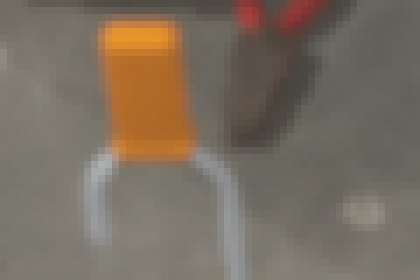

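View pics/side1z.png

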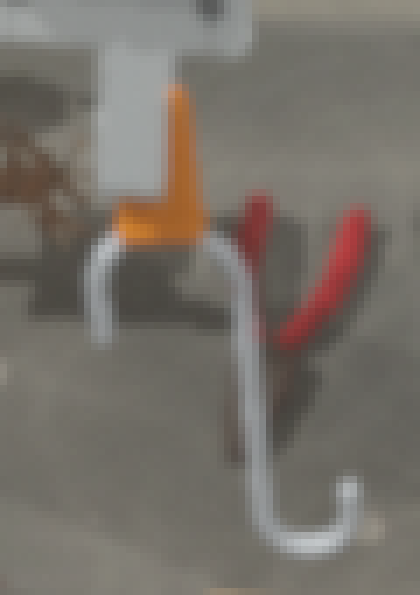

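>>> jog_arm(turn=[[0,0,5],[0,0,5],[0,0,0]], dp=[[0,0,0],[0,0,0],[0,0,0]], gripper=[1,1,1])

```text
clock: 5.68
eef_pos: [506.3, 28.1, 238.9]
eef_rot: [1.578, 1.39, -0.136]
wrist_force: [-0.9, 0.3, -1.3]
finger_gap: 11.9
```

```bash
python3 go.py 535 -190 245 -8
```

```text
t 5.67 pos [506.3  28.1 238.9] gap 11.9 F [-0.9  0.3 -1.3] j [-0.    0.07  1.72 -0.03  1.17  1.72]
tool dp cm [ 0.44  5.95 21.18] turn deg [ -0.2  -0.1 -10.3]
```

>>> jog_arm(turn=[[0,0,0],[0,0,0],[0,0,0],[0,0,0],[0,0,0],[0,0,0],[0,0,0],[0,0,0]], dp=[[0.1,0.8,2],[0.1,0.8,3.5],[0,0.8,3.5],[0,0.8,3.5],[0,0.8,3.5],[0,0.8,3],[0,0.8,2],[0,0,0]], gripper=[1,1,1,1,1,1,1,1])

```text
clock: 6.68
eef_pos: [532.4, -194.3, 242.2]
eef_rot: [1.614, 1.411, -0.098]
wrist_force: [-0.6, 0.1, -0.6]
finger_gap: 11.8
```

```bash
python3 go.py 560 -217 245 -8;python3 - <<'E'
from cell import manip,camera,calibration
import cv2,numpy as np
n="side"
c=calibration(n);p,d=camera(n);q=p[60:220,240:400,::-1];cv2.imwrite("pics/side2.png",cv2.resize(q,None,fx=3.75,fy=3.75));np.savez("pics/side2.npz",p=p,d=d,K=c["K"],T=c["world_from_camera"])
n="wrist"
c=calibration(n);p,d=camera(n);cv2.imwrite("pics/wrist3.png",p[:,:,::-1]);np.savez("pics/wrist3.npz",p=p,d=d,K=c["K"],T=c["world_from_camera"])
E
```

```text
t 6.67 pos [ 532.4 -194.3  242.2] gap 11.8 F [-0.6  0.1 -0.6] j [-0.44  0.22  1.54  0.06  1.23  1.26]
tool dp cm [0.2  3.06 1.85] turn deg [-0.1 -0.4 -9.1]
```

View pics/side2.png

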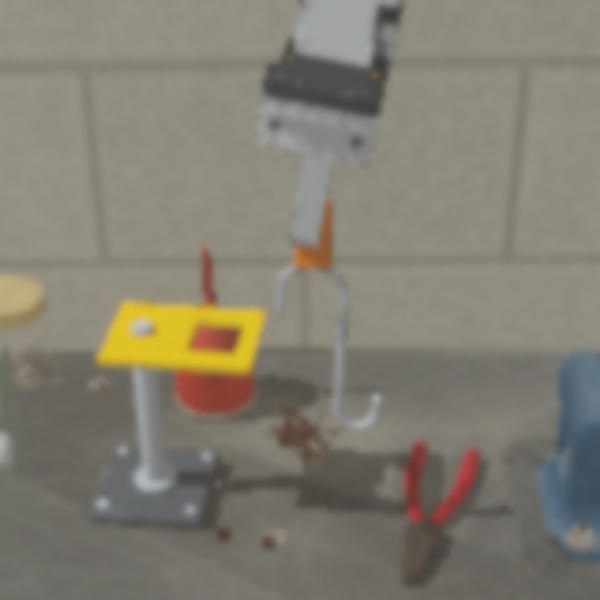

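View pics/wrist3.png

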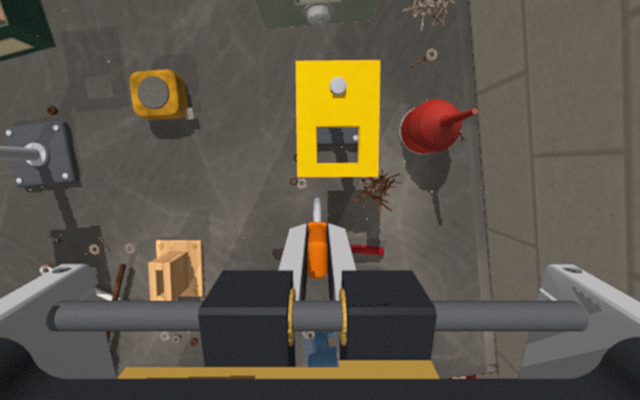

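```bash
python3 - <<'E'
from h import *
p,d,K,T=load("side2")
def yplane(uv,y):
    uv=np.atleast_2d(uv).astype(float)
    r=np.c_[(uv[:,0]-K[0,2])/K[0,0],(uv[:,1]-K[1,2])/K[1,1],np.ones(len(uv))]@T[:3,:3].T
    o=T[:3,3];return o+r*((y-o[1])/r[:,1])[:,None]
q=np.array([[279,317],[346,317],[313,268],[295,268],[331,268],[340,400],[356,426]])/3.75+[240,60]
for a,b in zip(("tip","shank","gripbot","gBL","gBR","shank low","lowest"),yplane(q,-194)):print(a,b.round(1))
p,d,K,T=load("wrist3")
m=mask(p,"yellow");m[:,:280]=0;m[:,395:]=0;b,s,c=big(m)
cs,hi=cv2.findContours(b.astype(np.uint8),cv2.RETR_CCOMP,cv2.CHAIN_APPROX_NONE)
for k,cc in enumerate(cs):
    if len(cc)>20:print(cv2.minAreaRect(ray(cc[:,0],K,T,150)[:,:2].astype(np.float32)),hi[0][k][3])
w,u,v=pts(d,K,T,b);print(np.median(w[:,2]))
q=p[180:290,270:365,::-1];cv2.imwrite("pics/w3z.png",cv2.resize(q,None,fx=5,fy=5,interpolation=cv2.INTER_NEAREST))
# bend visible steel near u 312-322, v 195-225
m=np.zeros(d.shape,bool);m[198:222,311:324]=1
w,u,v=pts(d,K,T,m)
k=w[:,2]>120
print(np.c_[u,v,w.round(1)][k][::6])
E
```

```text
tip [ 549.1 -194.   181.6]
shank [ 502.3 -194.   181. ]
gripbot [ 525.3 -194.   219.8]
gBL [ 537.5 -194.   219.9]
gBR [ 513.  -194.   219.6]
shank low [ 505.7 -194.   111.1]
lowest [ 493.6 -194.    87.7]
((620.9667358398438, -226.09671020507812), (76.999755859375, 107.06085205078125), 82.3779067993164) -1
((596.9635009765625, -258.67303466796875), (9.552297592163086, 6.191216468811035), 16.52625846862793) 0
((603.4132080078125, -253.0019073486328), (6.737493515014648, 4.913283348083496), 7.291942119598389) 0
((624.2982177734375, -207.97152709960938), (5.413971900939941, 7.451322555541992), 36.3696174621582) 0
((617.1450805664062, -255.49229431152344), (17.947988510131836, 14.669415473937988), 28.23282241821289) 0
((627.741943359375, -252.41400146484375), (8.690950393676758, 6.555755615234375), 81.94998931884766) 0
((635.9822387695312, -260.6731872558594), (4.727636814117432, 8.287027359008789), 55.6527214050293) 0
((651.2160034179688, -230.6057891845703), (21.155336380004883, 26.962177276611328), 75.78587341308594) 0
((665.6358642578125, -251.6488037109375), (4.991976737976074, 8.041
[... 572 characters left out ...]
 -198.   215.7]
 [ 317.   209.   547.2 -196.4  216.9]
 [ 315.   210.   546.7 -194.8  217.2]
 [ 313.   211.   546.1 -193.1  216.8]
 [ 319.   211.   545.5 -197.7  217. ]
 [ 317.   212.   545.1 -196.1  218.2]
 [ 315.   213.   544.7 -194.5  219. ]
 [ 313.   214.   544.2 -192.9  219.7]
 [ 319.   214.   543.4 -197.4  218.5]
 [ 317.   215.   543.6 -195.9  222.6]
 [ 316.   216.   542.4 -195.   219.4]
 [ 314.   217.   542.1 -193.4  221.1]
 [ 320.   217.   541.3 -197.9  219.8]
 [ 318.   218.   541.3 -196.3  222.9]
 [ 316.   219.   540.6 -194.7  222.1]
 [ 314.   220.   540.3 -193.2  223.6]
 [ 320.   220.   539.1 -197.6  220.6]
 [ 316.   221.   539.7 -194.6  225.5]
 [ 322.   221.   539.3 -199.   226.2]]
```

View pics/w3z.png

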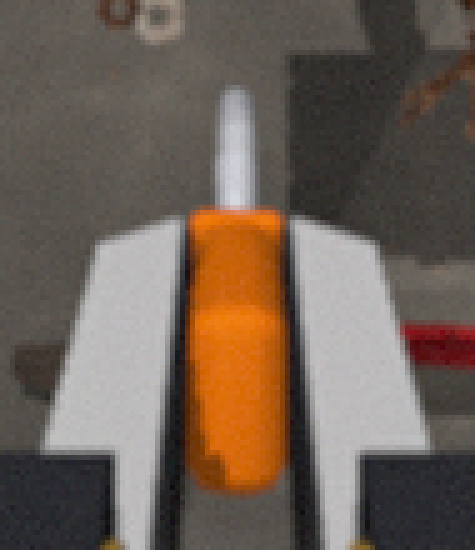

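```bash
python3 go.py 580 -219 242 -8
```

```text
t 6.78 pos [ 532.2 -193.   242.4] gap 11.4 F [-0.3  0.7 -2. ] j [-0.44  0.22  1.55  0.06  1.23  1.26]
tool dp cm [0.83 5.03 1.91] turn deg [-0.  -0.4 -9.2]
```

>>> jog_arm(turn=[[0,0,0],[0,0,0],[0,0,0],[0,0,0],[0,0,0]], dp=[[0.2,1.2,0.6],[0.2,1.2,0.6],[0.2,1.2,0.6],[0.2,1.2,0],[0,0,0]], gripper=[1,1,1,1,1])

```text
clock: 7.4
eef_pos: [581.9, -215.7, 242.3]
eef_rot: [1.616, 1.411, -0.09]
wrist_force: [-0.4, 0.4, -1.1]
finger_gap: 11.8
```

```bash
python3 go.py 580 -219 205 -8
```

```text
t 7.4 pos [ 581.9 -215.7  242.3] gap 11.8 F [-0.4  0.4 -1.1] j [-0.44  0.34  1.39  0.06  1.26  1.26]
tool dp cm [ 3.66 -0.74  0.38] turn deg [ 0.3 -0.4 -9.2]
```

Descend part way and check.

>>> jog_arm(turn=[[0,0,0],[0,0,0],[0,0,0]], dp=[[1,-0.3,0.3],[1,-0.2,0],[0,0,0]], gripper=[1,1,1])

```text
clock: 7.78
eef_pos: [579.1, -217.8, 219.8]
eef_rot: [1.618, 1.412, -0.087]
wrist_force: [0.7, 0.3, -1.1]
finger_gap: 12.0
```

```bash
python3 go.py 580 -219 170 -8;python3 - <<'E'
from cell import manip,camera,calibration
import cv2,numpy as np
n="side"
c=calibration(n);p,d=camera(n);q=p[60:220,240:400,::-1];cv2.imwrite("pics/side3.png",cv2.resize(q,None,fx=3.75,fy=3.75));np.savez("pics/side3.npz",p=p,d=d,K=c["K"],T=c["world_from_camera"])
n="wrist"
c=calibration(n);p,d=camera(n);cv2.imwrite("pics/wrist4.png",p[:,:,::-1]);np.savez("pics/wrist4.npz",p=p,d=d,K=c["K"],T=c["world_from_camera"])
E
```

```text
t 7.78 pos [ 579.1 -217.8  219.8] gap 12.0 F [ 0.7  0.3 -1.1] j [-0.44  0.35  1.42  0.06  1.21  1.25]
tool dp cm [ 4.93 -0.69  0.15] turn deg [ 0.3 -0.5 -9.1]
```

View pics/side3.png

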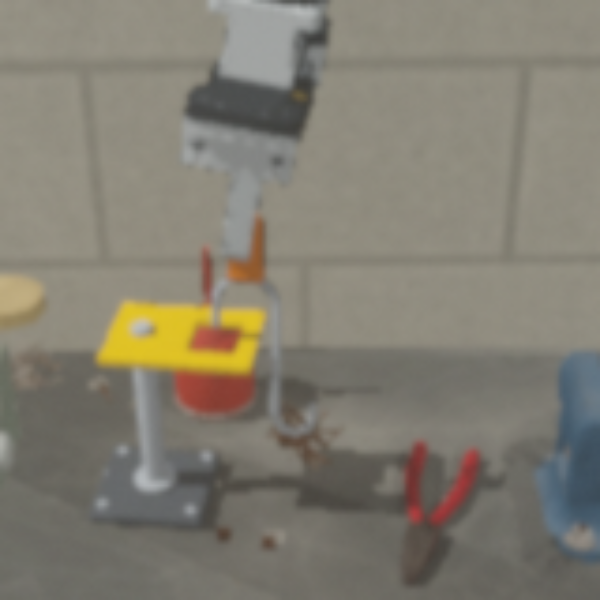

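View pics/wrist4.png

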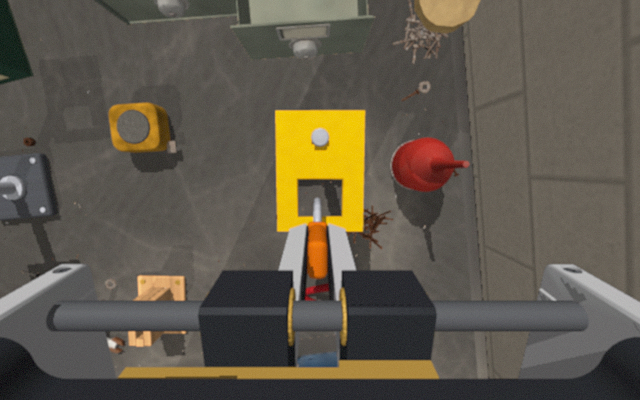

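>>> jog_arm(turn=[[0,0,0],[0,0,0],[0,0,0],[0,0,0],[0,0,0]], dp=[[1,-0.1,0.1],[1,-0.1,0],[1,-0.1,0],[0.8,-0.1,0],[0,0,0]], gripper=[1,1,1,1,1])

```text
clock: 8.5
eef_pos: [581.5, -219.0, 179.8]
eef_rot: [1.615, 1.411, -0.09]
wrist_force: [0.1, 0.1, -1.1]
finger_gap: 11.9
```

```bash
python3 go.py 580 -219 170 -8;python3 - <<'E'
from cell import manip,camera,calibration
import cv2,numpy as np
n="side"
c=calibration(n);p,d=camera(n);q=p[60:220,240:400,::-1];cv2.imwrite("pics/side4.png",cv2.resize(q,None,fx=3.75,fy=3.75));np.savez("pics/side4.npz",p=p,d=d,K=c["K"],T=c["world_from_camera"])
E
```

```text
t 8.5 pos [ 581.5 -219.   179.8] gap 11.9 F [ 0.1  0.1 -1.1] j [-0.44  0.39  1.47  0.06  1.13  1.24]
tool dp cm [ 0.94 -0.3   0.03] turn deg [ 0.3 -0.4 -9.2]
```

View pics/side4.png

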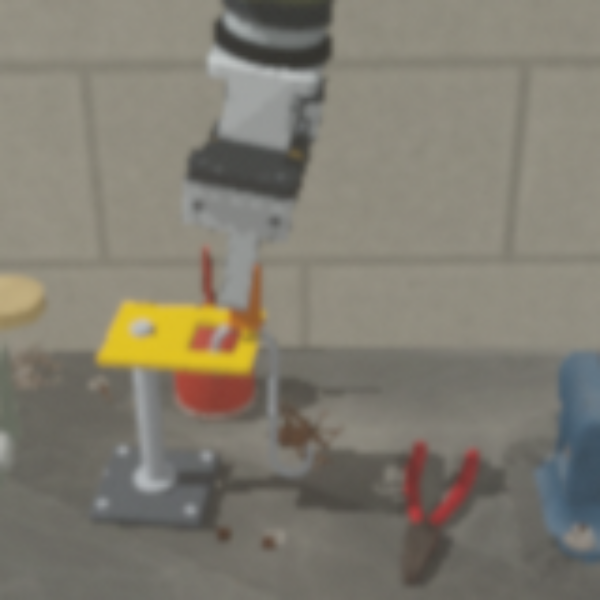

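>>> jog_arm(turn=[[0,0,0],[0,0,0],[0,0,0]], dp=[[0.3,0,0],[0.3,0,0],[0,0,0]], gripper=[1,1,1])

```text
clock: 8.93
eef_pos: [583.0, -219.3, 174.8]
eef_rot: [1.611, 1.409, -0.094]
wrist_force: [-1.2, 0.2, -1.3]
finger_gap: 11.6
```

>>> jog_arm(turn=[[0,0,0],[0,0,0]], dp=[[0.2,-0.1,0],[0,0,0]], gripper=[1,1])

```text
clock: 9.18
eef_pos: [582.9, -219.4, 174.0]
eef_rot: [1.606, 1.406, -0.099]
wrist_force: [-2.5, 0.7, 0.8]
finger_gap: 11.6
```

>>> jog_arm(turn=[[0,0,0],[0,0,0]], dp=[[0.2,0,0],[0,0,0]], gripper=[1,1])

```text
clock: 9.43
eef_pos: [583.4, -219.4, 173.7]
eef_rot: [1.604, 1.404, -0.101]
wrist_force: [-2.6, 0.8, 1.5]
finger_gap: 11.6
```

>>> jog_arm(turn=[[0,0,0],[0,0,0],[0,0,0]], dp=[[0,-0.3,0],[0.1,-0.2,0],[0,0,0]], gripper=[1,1,1])

```text
clock: 9.8
eef_pos: [578.8, -218.9, 171.9]
eef_rot: [1.602, 1.403, -0.103]
wrist_force: [0.3, 0.3, 1.5]
finger_gap: 11.7
```

>>> jog_arm(turn=[[0,0,0],[0,0,0]], dp=[[0.2,0,0],[0,0,0]], gripper=[1,1])

```text
clock: 10.05
eef_pos: [579.3, -218.9, 171.8]
eef_rot: [1.599, 1.402, -0.106]
wrist_force: [-1.2, 1.9, 1.6]
finger_gap: 11.9
```

```bash
python3 - <<'E'
from cell import manip,camera,calibration
import cv2,numpy as np
a=[]
for n,b in(("side",(60,220,240,400)),("wrist",(100,260,220,420))):
    c=calibration(n);p,d=camera(n);q=p[b[0]:b[1],b[2]:b[3],::-1];a.append(cv2.resize(q,(400,400*q.shape[0]//q.shape[1])) )
h=max(x.shape[0] for x in a);cv2.imwrite("pics/s5.png",np.hstack([cv2.copyMakeBorder(x,0,h-x.shape[0],0,0,0) for x in a]))
E
```

```text
(no output)
```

View pics/s5.png

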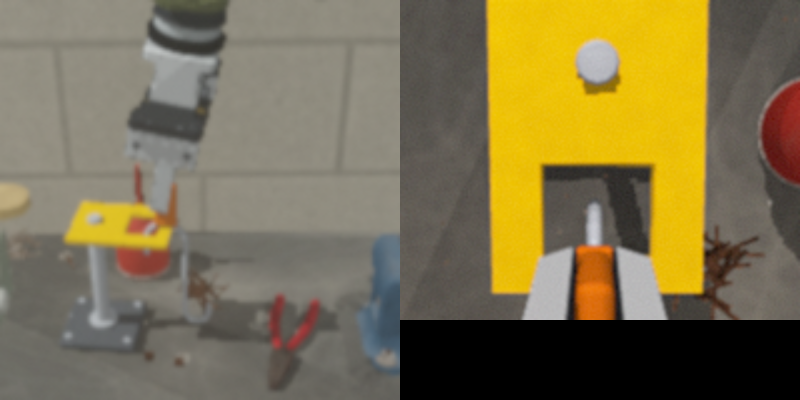

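>>> jog_arm(turn=[[0,0,0],[0,0,0],[0,0,0],[0,0,0],[0,0,0],[0,0,0]], dp=[[0,0,0],[0,0,0],[0,0,0],[0,0,0],[0,0,0],[0,0,0]], gripper=[1,1,0.86,0.84,0.82,0.8], grip_force=3)

```text
clock: 10.9
eef_pos: [579.0, -218.9, 170.4]
eef_rot: [1.602, 1.403, -0.103]
wrist_force: [-0.5, -0.7, 1.0]
finger_gap: 18.5
```

```bash
cat > look.py <<'E'
import sys
from cell import manip,camera,calibration
import cv2,numpy as np
a=[]
for n,b in(("side",(60,220,240,400)),("wrist",(100,300,220,420))):
    c=calibration(n);p,d=camera(n);q=p[b[0]:b[1],b[2]:b[3],::-1];a.append(cv2.resize(q,(400,400*q.shape[0]//q.shape[1])))
    np.savez(f"pics/{sys.argv[1]}_{n}.npz",p=p,d=d,K=c["K"],T=c["world_from_camera"])
cv2.imwrite(f"pics/{sys.argv[1]}.png",np.hstack(a))
E
python3 look.py s6; python3 go.py 580 -219 260
```

```text
t 11.0 pos [ 579.  -218.9  170.5] gap 18.9 F [ 0.5 -0.   0.7] j [-0.45  0.39  1.49  0.06  1.1   1.24]
tool dp cm [-8.81  1.59 -0.05] turn deg [ 0.8 -0.4 -9.6]
```

View pics/s6.png

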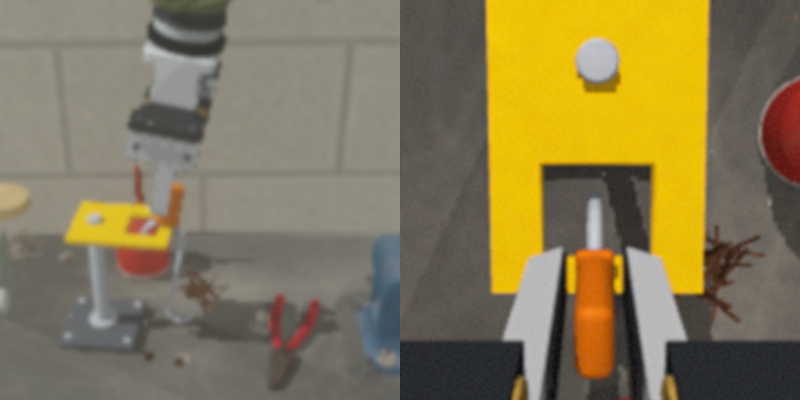

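>>> jog_arm(turn=[[0,0,0],[0,0,0],[0,0,0],[0,0,0],[0,0,0],[0,0,0],[0,0,0],[0,0,0]], dp=[[0,0,0],[0,0,0],[0,0,0],[-1,0,0],[-2.5,0,0],[-3,0,0],[-3,0,0],[0,0,0]], gripper=[0.7,0.6,0.5,0.5,0.5,0.5,0.5,0.5])

```text
clock: 12.0
eef_pos: [562.5, -217.2, 269.7]
eef_rot: [1.597, 1.401, -0.108]
wrist_force: [0.8, -0.7, -0.2]
finger_gap: 46.9
```

```bash
python3 look.py s7; python3 go.py 580 -219 260
```

```text
t 12.1 pos [ 562.  -216.9  266.6] gap 47.0 F [ 0.3  0.2 -0.6] j [-0.45  0.28  1.41  0.06  1.3   1.24]
tool dp cm [ 0.94  1.68 -0.03] turn deg [ 0.8 -0.4 -9.4]
```

>>> jog_arm(turn=[[0,0,0],[0,0,0],[0,0,0],[0,0,0],[0,0,0],[0,0,0],[0,0,0],[0,0,0]], dp=[[-2,0,0],[-2,0,0],[0,0,0],[0,0,0],[0,0,0],[0,0,0],[0,0,0],[0,0,0]], gripper=[0.5,0.5,0.5,0.5,0.5,0.5,0.5,0.5])

```text
clock: 13.1
eef_pos: [554.5, -215.5, 297.9]
eef_rot: [1.635, 1.417, -0.07]
wrist_force: [0.9, -0.7, 0.0]
finger_gap: 46.9
```

```bash
python3 look.py s8; python3 go.py 580 -219 260
```

```text
t 13.2 pos [ 554.5 -215.5  298. ] gap 46.7 F [ 0.1 -0.6  0.6] j [-0.46  0.26  1.36  0.06  1.37  1.24]
tool dp cm [4.15 1.97 0.04] turn deg [ 0.8 -0.6 -8.8]
```

View pics/s7.png

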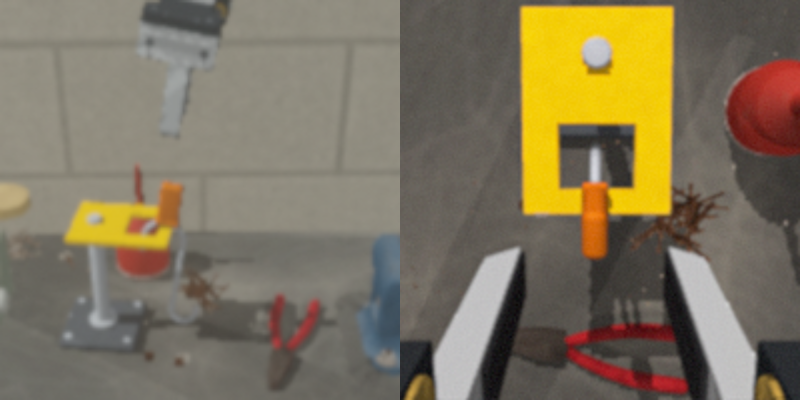

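View pics/s8.png

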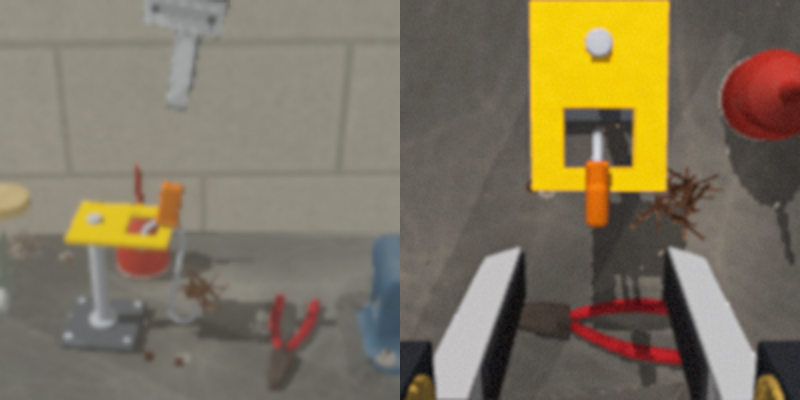

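```bash
python3 - <<'E'
from h import *
for n in("s7_side","s8_side"):
    p=load(n)[0];m=mask(p,"orange");m[:120]=0;m[:,:280]=0;m[:,350:]=0;_,s,c=big(m);print(n,s,c.round(2))
a=load("s7_side")[0].astype(int)-load("s8_side")[0];r=np.abs(a[120:200,290:335]).max(2);print(np.percentile(r,[50,99,100]))
p,d,K,T=load("s8_side")
# lowest point of hook, px in s8 crop (183,320)/2.5+(240,60)
q=load("s8_side")[0][125:200,280:340,::-1];cv2.imwrite("pics/s8z.png",cv2.resize(q,None,fx=8,fy=8))
E
```

```text
Traceback (most recent call last):
  File "h.py", line 17, in big
    i=1+np.argmax(s[1:,4]);return l==i,s[i],c[i]
        ~~~~~~~~~^^^^^^^^^
ValueError: attempt to get argmax of an empty sequence
```

```bash
python3 - <<'E'
from h import *
a=load("s7_side")[0].astype(int)-load("s8_side")[0];r=np.abs(a[128:200,295:335]).max(2);print(np.percentile(r,[50,99,100]))
q=load("s8_side")[0][125:200,280:340,::-1];cv2.imwrite("pics/s8z.png",cv2.resize(q,None,fx=8,fy=8))
E
```

```text
[ 1. 10. 21.]
```

View pics/s8z.png

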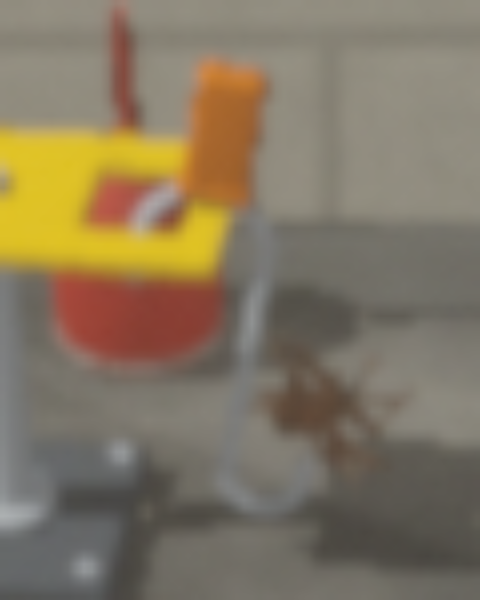

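```bash
python3 -c "
from cell import order,manip
print(order.sign_off(),manip.read_state()['clock'])"
```

```text
the job is handed in; nothing more can be done
the job is handed in; nothing more can be done
```

The S-hook now hangs by itself on the yellow plate. Its tip is down through the hole, its upper bend rests on the front strip, and its shank hangs outside the front edge. I lifted it out of the holder by the orange grip, and the job was handed in shortly after 13.2 s of the 35 s allowed.

**Last checks:**
- **Swing:** two side pictures 1.1 s apart showed no visible movement of the hook. The pixel differences were small (99% were 10 or less out of 255).
- **Lean:** I judged it by eye from the last picture at about 10–15 degrees, which is inside the 25 allowed.
- **Robot:** the gripper is open and its fingertips are about 15 cm above the plate. The wrist force readings I took stayed within about 3 N.
- **Blue plate:** I never went near it.

**What disagreed:**
- **Hook height and lean at the start:** in all three cameras the grip's top measured about 180 mm, not 186. The side camera also showed the hook leaning about 6 degrees in its holder. I turned the tool about 10 degrees to offset this.
- **First contact with the strip:** the hook touched a few millimetres too far forward, so I moved it back about 4 mm before seating it.
- **Colour check:** my automatic orange mask on the last side pictures found nothing, so I compared the pictures directly and by eye instead.

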